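Set the light box to the third click and switch its lamp on

ROBOT

A 7-joint arm with a two-finger parallel gripper is mounted at the origin on the work surface. World frame = base frame: x ahead of the robot, y to its left, z up, the work surface at z = 0. Lengths are in mm, angles in rad, forces in N, time in s.
With the tool pointing down it reaches from about 400 to 875 mm from the base axis. Payload 4.4 kg.
Tool frame: the origin (TCP) lies at the very end of the fingers, on their centre line; the grasp point (between the pads) lies ctrl.grip_depth behind it (ctrl.grip_depth is the distance from the TCP to the grasp point, in mm); y points along the fingers, x is the direction in which the jaws open and shut, and the axes are right-handed (so a half turn about y gives the same grasp; the last joint's range is limited). The gripper opens to 85 mm and grips with 20 to 120 N. Pads are 22 mm wide; open, the fingers measure 114 mm over their backs; the gripper's body (76 mm by 85 mm) begins 54 mm behind the grasp point. The pads swing forward as they close: fully open they stand 13 mm farther back than shut.
Start: joints at [-1.197, 0.628, 0.038, 1.517, -0.027, 0.996, -0.02], TCP at [276.722, 588.169, 231.313] pointing down, gripper open.
Joint ranges: [-3.06, 3.06], [-0.37, 2.12], [-1.25, 1.32], [0.18, 2.47], [-1.1, 4.24], [0.23, 1.98], [-2.94, 2.94]. Speed limits (rad/s): [2.57, 2.57, 3.14, 3.14, 3.14, 3.14, 3.14].

INTERFACE

Orientations are given as [roll, pitch, yaw] about the fixed x, y, z axes, in that order (R = Rz(yaw) Ry(pitch) Rx(roll)).
In Python, from cell import ctrl gives the robot as it stands.
- The arm moves only by the tool apply_moves, never from a script. Its argument "motion" is a list of rows, each a list of 5 numbers: the shift along the tool's x, y, z in cm, then the turn about the tool's y in rad, then the finger opening in cm, from 0 to 8.54. In form: [[tx, ty, tz, roll, hand], ...]. A call has 1 to 20 rows; each row is the pose to reach, as a shift and turn from the pose commanded when the call began, along the tool's axes at that moment; what a row does not reach only later rows make up. A row lasts 1/8 s, in which the tool goes at most 62.5 mm and 10.7 degrees, less where a joint would pass 70% of its speed; a pose out of reach is approached as far as the arm can. A call with a gripper value outside its range is refused whole. The fingers move at their own pace and stop on an object; the grip force is fixed at half the most. Time passes only in rows, so rows that repeat a pose let the fingers close. It gives the time, the measured TCP pose, the force and the opening at its end, in the units of the state.
- ctrl.read_state(): the state, without advancing time (a new reading comes with each control period).
- ctrl.get_image(name): name is "scene" or "top" or "wrist"; returns a dict with "image" (384x512x3 uint8, red, green, blue), "vfov" (degrees; the focal length in pixels is half the picture's height over the tangent of half this angle, whatever the lens; pixels are square), "cx", "cy" (the principal point, pixels), "extrinsics" (4x4, takes a point from world to camera coordinates); the wrist camera has in their place "tool_from_camera" (4x4, takes a point from camera to tool coordinates, whose origin is the TCP and whose axes are the tool frame's). Camera axes: x right, y up, looking along -z (the intrinsics and any distortion apply to the point x, -y, -z); pixel columns grow to the right and rows downward; lengths in mm; the calibration is good to about 2 mm. A picture is of the moment at which its call begins: read the wrist's pose just before it. There is no depth.
- ctrl.finish_job(): hands the job in, once; it reports no verdict.
Trained networks look in a picture, given as the dict that the camera call returned (one of the last four; its "shot" number tells which), for a name from the list of things; names that differ only in an ending like _2 or _b are one class to them, and where a whole thing is asked for, a point or a joint stands for the part that bears it (a point fixed in the world has none). Each returns a list of dicts, best first, with "confidence" (0 to 1); they miss things now and then, are a little off and sometimes report something else, mostly with a low value. They report only what shows in the picture. A call takes as long as a camera call. They do not tell look-alikes from the thing itself.
- ctrl.search_frame(picture, query): "location" ([x, y, z] in mm, in world coordinates, good to about 4 mm: the middle of the surface that is visible of it).
- ctrl.mark_of(picture, query): "location" ([x, y, z] in mm, in world coordinates, good to about 4 mm: a listed point, or the origin of a listed thing).
The state is a dict: "clock": time; "qpos": joint angles; "qd": joint speeds; "tau": joint torques, N m; "eef_pos": TCP position; "tool_rot": TCP orientation; "force": force on the tool from outside, world axes, zero at the start; "torque": the same for the moment, N m; "width": finger opening in mm.
Only numpy, scipy, OpenCV 4.12 (cv2) and the standard library are available. Lean on these libraries where they do the work, as an engineer would, in place of code of your own. Each camera call takes 0.05 s, during which the arm holds its last target.

TASK

Get the light box ready for looking at a rock slice: with the fingertips, push the upright black lever along its slot, counting the clicks, and leave it resting in the third notch, never letting it run over into the fourth. Then take the hand off the lever and press the round lamp button on the separate pod all the way down, and let it come up again. Only push: do not pinch the lever, and leave the jar, the stone chip, the rock and the bottle where they are.

Things in the scene. Friction and masses are not known exactly. Their poses are not given: they have to be found in the camera images.
- lightbox: beige flat light box fixed to the bench, 150 mm (its x) by 260 mm (its y) by 50 mm high, with a white window in its top. Origin: centre of its underside; z up. Its flat top is 50 mm up. The lever's slot runs along its y on the robot's side, 35 mm from the centre on the -x side; the window is on the +x side
- lever (a joint): the lever's travel along the light box's +y, in m, 0 to 0.100; starts between 0 and 0.018, slides freely to 0.021. Ridges at 0.030, 0.048, 0.066, 0.084; notches at 0.039, 0.057, 0.075 (the third), 0.093. At each ridge the push peaks at 6 to 9 N, then the lever jumps ahead into the notch and stays: one click. In the third notch: 0.070 to 0.080; run over: beyond 0.085
- lever_tip (a point): centre of the lever's upright black blade, 74 mm above the bench. The blade is 34 mm wide (the box's x), 12 mm thick (the box's y), and stands from 7 to 44 mm above the box's top, on a thin stem. It moves with the lever. Push on its flat face on the box's -y side. It counts as pinched if both its -y and +y halves (6 mm thick each) are pressed with over 1.5 N at once
- pod: dark grey square pod fixed to the bench, 74 by 74 by 30 mm high, stands left or right of the light box. Origin: centre of its underside; z up
- lamp (a joint): the lamp button's travel downward in m, 0 (up) to 0.006 (fully down). Spring: 1.5 N to start it, 5 N to hold it fully down; it comes up by itself. It counts as pressed beyond 0.0048
- lamp_top (a point): centre of the top face of the aluminium lamp button, 32 mm across, in a black collar of 48 mm, on the middle of the pod; the face is 52 mm above the bench when up and moves down with the button
- jar: loose amber jar with a white lid, 56 mm across, 72 mm high, stands on the other side of the light box from the pod. Origin: centre of its underside. Leave alone
- chip: loose stone chip, 34 by 44 by 12 mm, lying on the light box's window. Origin: centre of its underside. Leave alone
- rock: loose brown rock, about 60 by 80 by 42 mm, on the yellow mat beyond the light box. Origin: centre of its underside. Leave alone
- flask: loose white bottle, 60 mm across, 130 mm high, beyond the light box. Origin: centre of its underside. Leave alone
There are look-alikes about, which are no part of the job. What is shaped like the pod but turquoise is not meant.

How it is judged (in metres and radians):
On the way, in this order (a step that is already met when the one before it is completed fails the run):
1. the lever rests in the third notch, untouched (value of joint lever between 0.07 and 0.08 m and velocity of joint lever between -0.01 and 0.01 m/s and contact force between the fingers and lever_c2 below 0.3 N and contact force between the fingers and lever_c3 below 0.3 N), for 0.3 s.
2. the lamp button is pressed down (value of joint lamp above 0.0048 m), for 0.05 s.
At the end, for the whole second after the job is handed in: the lever rests in the third notch (0.070 to 0.080 m), the lamp button has been pressed and is up again, and jar, chip, rock and bottle are within 15 mm of where they were (value of joint lever between 0.07 and 0.08 m and velocity of joint lever between -0.01 and 0.01 m/s and value of joint lamp below 0.0015 m and distance of each of jar, chip, rock, flask from where it was at the start of the episode below 0.015 m); the robot touches nothing.
It fails at once if the lever runs over into the fourth notch (value of joint lever above 0.085 m).
It fails at once if the lever is pinched: both of its halves pressed at once (contact force between the fingers and lever_c2 above 1.5 N and contact force between the fingers and lever_c3 above 1.5 N).
It fails at once if the lamp button is pressed while the lever is not in the third notch (value of joint lamp above 0.003 m and not (value of joint lever between 0.07 and 0.08 m)).
It fails at once if the jar, chip, rock or bottle is lifted or moved by more than 15 mm (distance of any of jar, chip, rock, flask from where it was at the start of the episode above 0.015 m).
It also fails if it takes over 64 s, if anything falls off the work surface, if the arm or the gripper's body presses on something with over 40 N, if the wrist force passes 120 N, or if a joint passes its speed limit or range.

## Working session

There is one attempt and no reset: what is moved stays moved. The work goes in short steps, Python scripts to look and compute and a tool call to move; the robot and the scene stay as the last step left them, time stands still between calls to the robot, and variables do not carry over. Pictures are saved under pics/ and viewed, and the job is handed in when it is done.

Besides the shell and the picture viewer there is one more tool, called after ">>>" as a command line: name --pt "numbers of a row" for each row, then --argument value for the rest. apply_moves: Moves the arm, as the interface text tells. Its arguments: {"type":"object","properties":{"motion":{"type":"array","items":{"type":"array","items":{"type":"number"}}}},"required":["motion"]}

```bash
ls; mkdir -p pics
python3 - <<'E'
from cell import ctrl
import cv2
s=ctrl.read_state(); print({k:s[k] for k in ('clock','eef_pos','tool_rot','force','width')}, ctrl.grip_depth)
for n in ('scene','top'):
    p=ctrl.get_image(n); cv2.imwrite(f'pics/{n}0.png',p['image'][:,:,::-1])
    print(n,p['vfov'],p['cx'],p['cy'],p.keys())
    for q in ('lightbox','lever_tip','pod','lamp_top','jar','chip','rock','flask'):
        print(q,[( [round(v) for v in d['location']],round(d['confidence'],2)) for d in ctrl.mark_of(p,q)])
E
```

```text
pics
{'clock': 0.0, 'eef_pos': array([276.43454315, 587.59557407, 230.38955415]), 'tool_rot': array([-1.57082436,  0.00189646,  1.13105046]), 'force': array([0.38264526, 1.09829496, 1.13126581]), 'width': 85.22994150838927} 18.700000000000003
scene 48.332562522910564 263.07783736647946 184.79201011214278 dict_keys(['image', 'vfov', 'cx', 'cy', 'extrinsics', 'shot'])
lightbox [([553, 3, 3], 0.66)]
lever_tip [([526, -47, 74], 0.53)]
pod [([441, -411, -3], 0.9), ([501, -274, -2], 0.89), ([372, -262, 3], 0.8)]
lamp_top [([443, -407, 48], 0.54), ([376, -263, 51], 0.52)]
jar [([458, 295, 5], 0.65)]
chip [([589, 1, 50], 0.73), ([505, -277, 51], 0.48)]
rock [([752, 245, 6], 0.66)]
flask [([751, -238, 0], 0.81)]
top 51.09804855289334 255.64852661161655 187.61668534373823 dict_keys(['image', 'vfov', 'cx', 'cy', 'extrinsics', 'shot'])
lightbox [([552, 1, -3], 0.63)]
lever_tip [([520, -50, 74], 0.44)]
pod [([442, -408, -1], 0.67), ([506, -277, 2], 0.62), ([367, -265, 1], 0.6)]
lamp_top [([443, -410, 52], 0.72), ([372, -260, 50], 0.68), ([502, -278, 52], 0.49)]
jar [([456, 295, 5], 0.77)]
chip []
rock [([748, 244, 3], 0.69), ([588, -7, 53], 0.35)]
flask [([743, -238, 2], 0.64)]
```

View pics/scene0.png

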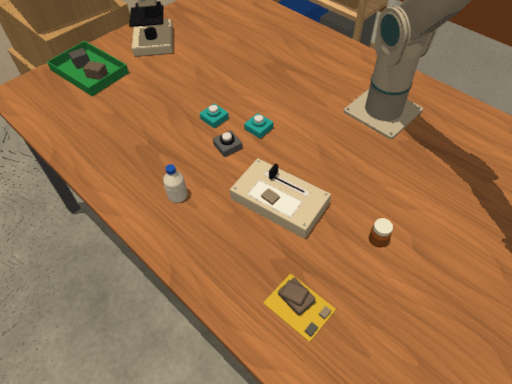

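View pics/top0.png

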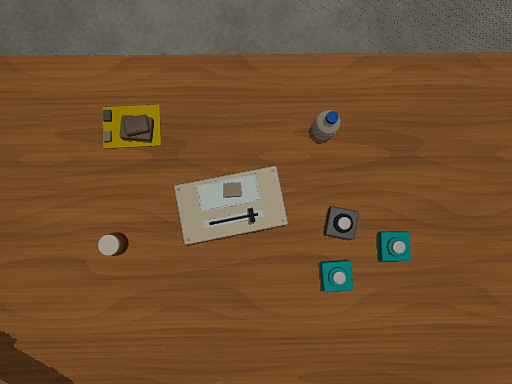

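```bash
cat > h.py <<'E'
import numpy as np, cv2
def ray(p,u,v):
    f=384/2/np.tan(np.radians(p['vfov'])/2)
    E=np.array(p['extrinsics']); R=E[:3,:3]; t=E[:3,3]
    d=R.T@np.array([(u-p['cx'])/f,-(v-p['cy'])/f,-1]); return -R.T@t,d
def onz(p,u,v,z):
    c,d=ray(p,u,v); return c+d*(z-c[2])/d[2]
def proj(p,X):
    f=384/2/np.tan(np.radians(p['vfov'])/2)
    E=np.array(p['extrinsics']); c=E[:3,:3]@np.array(X,float)+E[:3,3]
    return np.array([p['cx']+f*c[0]/-c[2], p['cy']-f*c[1]/-c[2]])
E
python3 - <<'E'
from cell import ctrl
import cv2,numpy as np
from h import *
p=ctrl.get_image('top'); im=p['image']
import pickle; pickle.dump(p,open('top.pkl','wb'))
q=ctrl.get_image('scene'); pickle.dump(q,open('scene.pkl','wb'))
c=cv2.resize(im[150:300,160:420],None,fx=3,fy=3,interpolation=cv2.INTER_CUBIC); cv2.imwrite('pics/topc.png',c[:,:,::-1])
c=cv2.resize(q['image'][90:240,180:340],None,fx=4,fy=4,interpolation=cv2.INTER_CUBIC); cv2.imwrite('pics/scenec.png',c[:,:,::-1])
hsv=cv2.cvtColor(im,cv2.COLOR_RGB2HSV)
print(hsv[190,185],hsv[232,200],hsv[100,300],hsv[235,300],im[190,185],im[180,240])
E
```

```text
[ 20  54 156] [ 21  50 154] [ 14 172 117] [ 14 174 117] [156 145 123] [159 168 164]
```

View pics/topc.png

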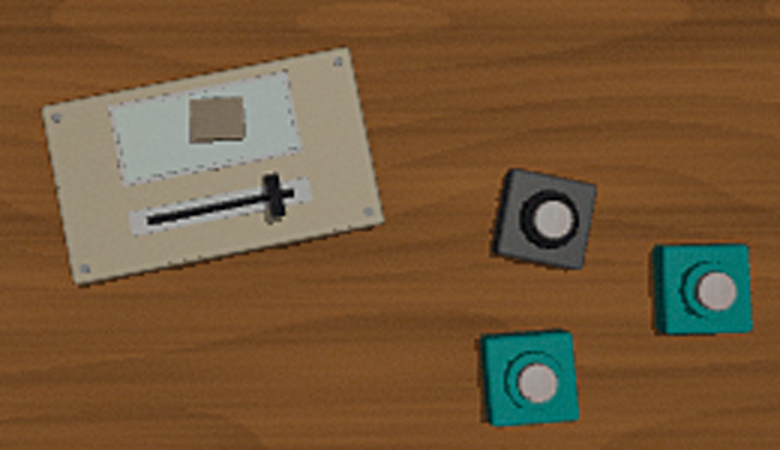

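View pics/scenec.png

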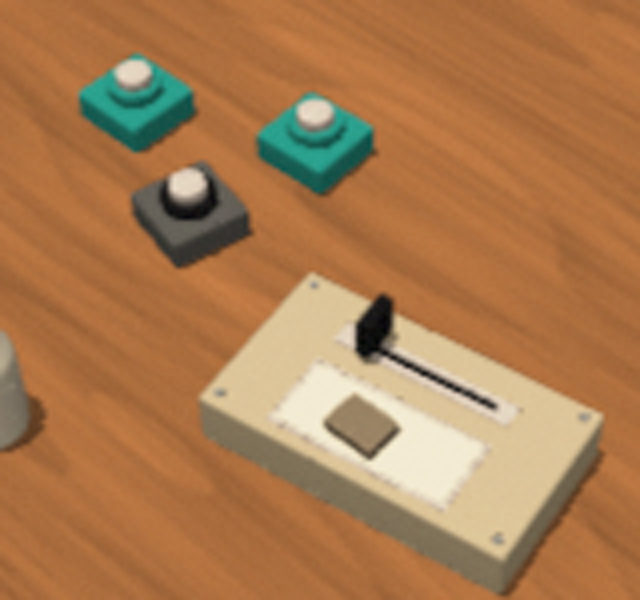

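Run:
```python
import pickle,numpy as np
from h import *
from scipy.optimize import least_squares
p=pickle.load(open('top.pkl','rb')); q=pickle.load(open('scene.pkl','rb'))
t=lambda a,b:(160+(a+.5)/3-.5,150+(b+.5)/3-.5)
s=lambda a,b:(180+(a+.5)/4-.5,90+(b+.5)/4-.5)
ct=[(43,106),(348,48),(383,220),(80,283)]
loc=[(75,130),(75,-130),(-75,-130),(-75,130)]
cs={1:(200,402),2:(312,272),3:(602,418),0:(505,555)}
cs={1:(200,402),2:(312,272),3:(602,418),0:(505,555)}
def W(x,l,z): 
    c,s_=np.cos(x[2]),np.sin(x[2]); return [x[0]+c*l[0]-s_*l[1],x[1]+s_*l[0]+c*l[1],z]
def rt(x): return np.concatenate([proj(p,W(x,l,50))-t(*c) for l,c in zip(loc,ct)])
def rs(x): return np.concatenate([proj(q,W(x,loc[k],50))-s(*c) for k,c in cs.items()])
for r in (rt,rs,lambda x:np.r_[rt(x),rs(x)]):
    o=least_squares(r,[552,2,.18]); print(o.x.round(3),o.fun.round(2))
x=o.x
for z,a in ((94,(272,174)),(94,(278,217)),(94,(275,195))):
    X=onz(p,*t(*a),z); d=X[:2]-x[:2]; c,s_=np.cos(x[2]),np.sin(x[2]); print('lever top',X,'local',c*d[0]+s_*d[1],-s_*d[0]+c*d[1])
for a in ((293,193),(147,220)):
    X=onz(p,*t(*a),50); d=X[:2]-x[:2];print('slot local',c*d[0]+s_*d[1],-s_*d[0]+c*d[1])
print('pod dark lamp',onz(p,*t(554,220),52),onz(q,*s(187,186),52))
print('blade scene', onz(q,*s(383,298),94),onz(q,*s(375,327),74))
```

```text
[5.5299e+02 1.6830e+00 1.8800e-01] [-0.64 -0.17  0.83 -1.44  1.51  0.64 -1.68  0.88]
[5.52455e+02 4.96400e+00 1.87000e-01] [-0.97 -0.88 -0.68 -0.41  1.4  -0.94  0.18  1.68]
[5.52637e+02 2.94100e+00 1.88000e-01] [-1.14 -0.04  0.35 -1.28  0.99  0.82 -2.21  1.01 -1.49 -1.2  -1.22 -0.7
  0.81 -1.31 -0.41  1.27]
lever top [542.79151145 -45.95190575  94.        ] local -18.805422670734124 -46.192756090697685
lever top [509.1414144  -50.29314527  94.        ] local -52.674147651477185 -44.17165245267509
lever top [526.33498038 -48.12953467  94.        ] local -35.37906387338748 -45.25793008378639
slot local -36.33889812327777 -60.1277612339879
slot local -34.30284883441082 61.22641186155932
pod dark lamp [ 503.67196326 -276.32340723   52.        ] [ 506.56204257 -271.6315392    52.        ]
blade scene [513.18830974 -50.08654903  94.        ] [525.06801448 -46.72046866  74.        ]
```

```bash
cat >> h.py <<'E'
BOX=np.array([552.6,2.9,0.188])
def b2w(l,z=0):
    c,s=np.cos(BOX[2]),np.sin(BOX[2]); return np.array([BOX[0]+c*l[0]-s*l[1],BOX[1]+s*l[0]+c*l[1],z])
def w2b(X):
    d=np.array(X[:2])-BOX[:2]; c,s=np.cos(BOX[2]),np.sin(BOX[2]); return np.array([c*d[0]+s*d[1],-s*d[0]+c*d[1]])
from scipy.spatial.transform import Rotation as Ro
def row(st,X,yaw):
    R=Ro.from_euler('xyz',st['tool_rot']); d=R.inv().apply(np.array(X)-st['eef_pos'])/10
    return d.round(2), round(float(-(yaw-st['tool_rot'][2])),3)
E
python3 - <<'E'
from cell import ctrl
from h import *
s=ctrl.read_state(); print(s['eef_pos'],s['tool_rot'])
print(b2w((-35,-90),180), row(s,b2w((-35,-90),180),.188))
E
```

```text
[276.71229323 588.17616716 231.31043075] [-1.57073170e+00 -2.13855006e-05  1.13097812e+00]
[535.03720631 -92.05550683 180.        ] (array([-50.55,   5.13, -52.34]), 0.943)
```

>>> apply_moves --pt "-4 0 -4.1 0.07 0" --pt "-8 0 -8.3 0.15 0" --pt "-12 0 -12.4 0.22 0" --pt "-16 0 -16.6 0.3 0" --pt "-20 0 -20.7 0.37 0" --pt "-24 0 -24.8 0.45 0" --pt "-28 0 -29 0.52 0" --pt "-32 0.5 -33.1 0.6 0" --pt "-36 1 -37.3 0.67 0" --pt "-40 2 -41.4 0.75 0" --pt "-44 3 -45.5 0.82 0" --pt "-48 4 -49.7 0.9 0" --pt "-50.5 5.1 -52.3 0.943 0" --pt "-50.5 5.1 -52.3 0.943 0" --pt "-50.5 5.1 -52.3 0.943 0"

```text
clock: 2.88
eef_pos: [534.7, -90.5, 180.2]
tool_rot: [-1.57, 0.0, 0.189]
force: [-0.4, 0.7, 0.1]
width: 0.2
```

Run:
```python
from cell import ctrl
from h import *
import pickle
s=ctrl.read_state(); print(s['clock'],s['eef_pos'],s['tool_rot'],s['force'],s['width'],s['qpos'])
w=ctrl.get_image('wrist'); pickle.dump((s,w),open('w1.pkl','wb')); cv2.imwrite('pics/w1.png',w['image'][:,:,::-1])
print(w['tool_from_camera'],w['vfov'])
for q in ('lever_tip','lamp_top','lightbox'): print(q,[(np.round(d['location'],1),round(d['confidence'],2)) for d in ctrl.mark_of(w,q)])
p=ctrl.get_image('scene');cv2.imwrite('pics/s1.png',p['image'][:,:,::-1])
```

```text
2.875 [534.67967043 -90.46865484 180.22086844] [-1.56967508e+00  3.95075688e-04  1.88874304e-01] [-0.40824222  0.73209858  0.08415954] 0.19077492212963812 [-0.08601538  0.55902904  0.30455698  1.8795691  -0.23970212  0.73915305
  0.54211092]
[[ 9.99999521e-01 -8.29955056e-04  5.19579284e-04 -4.54413640e-01]
 [ 7.32217545e-04  2.81524877e-01 -9.59553650e-01 -1.41692037e+02]
 [ 6.50111910e-04  9.59553570e-01  2.81525350e-01  7.07797780e+01]
 [ 0.00000000e+00  0.00000000e+00  0.00000000e+00  1.00000000e+00]] 68.37604654383422
lever_tip [(array([526.1, -48.1,  71.2]), 0.93)]
lamp_top [(array([ 369.2, -255.5,   54.5]), 0.63)]
lightbox [(array([556.5,   3.6,  -2.1]), 0.65)]
```

View pics/w1.png

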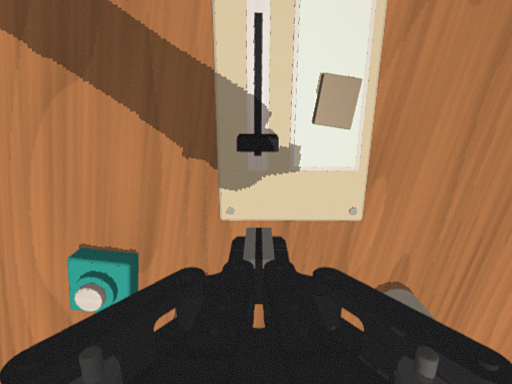

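View pics/s1.png

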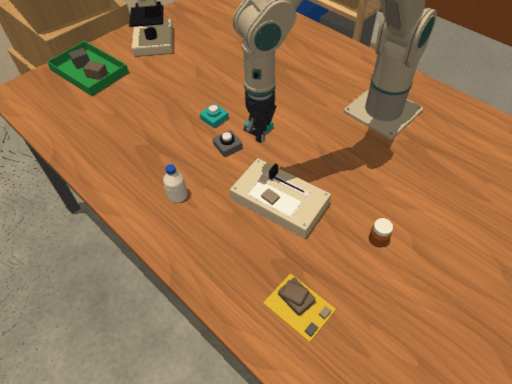

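```bash
cat >> h.py <<'E'
def wz(s,w,u,v,z):
    R=Ro.from_euler('xyz',s['tool_rot']).as_matrix(); T=np.array(w['tool_from_camera']); f=192/np.tan(np.radians(w['vfov'])/2)
    d=R@(T[:3,:3]@np.array([(u-w['cx'])/f,-(v-w['cy'])/f,-1])); c=s['eef_pos']+R@T[:3,3]
    return c+d*(z-c[2])/d[2]
E
python3 - <<'E'
import pickle
from h import *
s,w=pickle.load(open('w1.pkl','rb'))
im=w['image'][0:240,190:400]
cv2.imwrite('pics/w1c.png',cv2.resize(im,None,fx=2.5,fy=2.5,interpolation=cv2.INTER_CUBIC)[:,:,::-1])
for n,u,v,z in [('slotfar',258.5,12,50),('slotnear',258,156,50),('bladeTop far L',237,135,94),('far R',278,135,94),('near topL',237,143,94),('boxcorL',220,219,50),('boxcorR',362,219,50)]:
    X=wz(s,w,u,v,z); print(n,X.round(1),w2b(X).round(1))
E
```

```text
slotfar [506.1  55.7  50. ] [-35.8  60.5]
slotnear [528.7 -64.7  50. ] [-36.1 -62. ]
bladeTop far L [507.9 -44.3  94. ] [-52.7 -38.1]
far R [539.9 -38.2  94. ] [-20.1 -38. ]
near topL [509.  -50.6  94. ] [-52.8 -44.4]
boxcorL [ 502.5 -136.3   50. ] [ -75.3 -127.4]
boxcorR [ 646.4 -108.7   50. ] [  71.3 -127.1]
```

View pics/w1c.png

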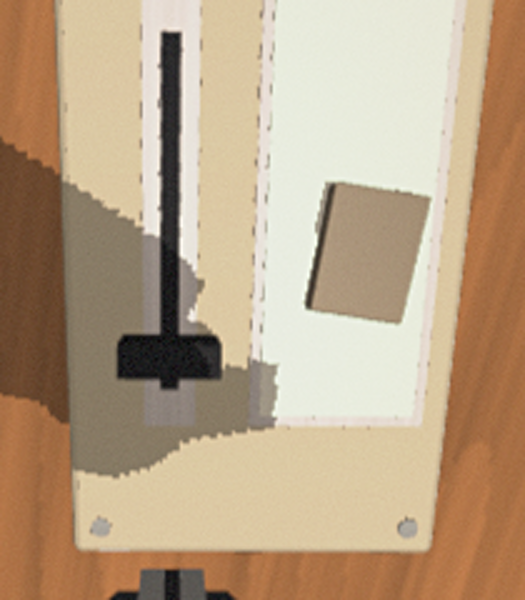

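Run:
```python
import pickle
from h import *
s,w=pickle.load(open('w1.pkl','rb'))
for u,v,z in [(258,151.5,94),(258,134,57),(258,139,94)]:
    X=wz(s,w,u,v,z); print(X.round(1),w2b(X).round(1))
print(w2b(s['eef_pos']))
im=w['image'][125:165,245].astype(int).sum(1); print(im)
```

```text
[526.8 -54.1  94. ] [-36.  -51.1]
[524.7 -43.5  57. ] [-36.1 -40.4]
[524.9 -44.3  94. ] [-36.  -41.2]
[-35.05466217 -88.37428686]
[360 361 362 355 364 358 376 374 276  90  21  54  97  67  93  66  93  89
  85  70  73  88  94  83  54  70 182 306 363 370 351 355 358 356 359 356
 350 353 359 354]
```

>>> apply_moves --pt "-0.1 5 0 0 0" --pt "-0.1 9.5 0 0 0" --pt "-0.1 11.2 0 0 0" --pt "-0.1 11.2 1 0 0" --pt "-0.1 11.2 2 0 0" --pt "-0.1 11.2 2 0 0" --pt "-0.1 11.2 2 0 0"

```text
clock: 4.0
eef_pos: [531.0, -71.9, 69.3]
tool_rot: [-1.572, -0.002, 0.188]
force: [1.3, -0.2, 0.9]
width: -0.1
```

```bash
cat > look.py <<'E'
from cell import ctrl
from h import *
import pickle,sys
n=sys.argv[1]
s=ctrl.read_state(); w=ctrl.get_image('wrist'); pickle.dump((s,w),open(n+'.pkl','wb'))
cv2.imwrite(f'pics/{n}.png',w['image'][:,:,::-1])
print(s['clock'],s['eef_pos'].round(2),s['tool_rot'].round(4),'F',s['force'].round(2),'w',round(s['width'],2),'box',w2b(s['eef_pos']).round(2))
c,si=np.cos(.188),np.sin(.188); print('Fbox y',-si*s['force'][0]+c*s['force'][1])
E
python3 look.py w2
```

```text
4.0 [530.98 -71.93  69.32] [-1.5715 -0.0019  0.1885] F [ 1.32 -0.21  0.89] w -0.14 box [-35.23 -69.47]
Fbox y -0.4495011833207482
```

View pics/w2.png

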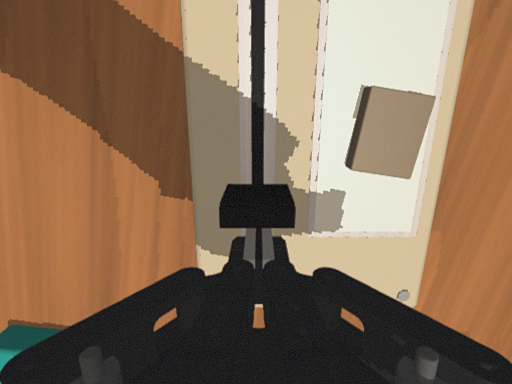

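>>> apply_moves --pt "0 0 0.4 0 0" --pt "0 0 0.8 0 0" --pt "0 0 1.2 0 0" --pt "0 0 1.5 0 0" --pt "0 0 1.8 0 0" --pt "0 0 2.1 0 0" --pt "0 0 2.4 0 0" --pt "0 0 2.4 0 0"

```text
clock: 5.05
eef_pos: [525.8, -48.5, 68.3]
tool_rot: [-1.571, -0.0, 0.188]
force: [0.3, -1.7, -1.0]
width: 0.2
```

```bash
python3 look.py w3
```

```text
5.05 [525.81 -48.53  68.31] [-1.5712e+00 -2.0000e-04  1.8790e-01] F [ 0.28 -1.67 -0.97] w 0.22 box [-35.93 -45.52]
Fbox y -1.693660555300966
```

View pics/w3.png

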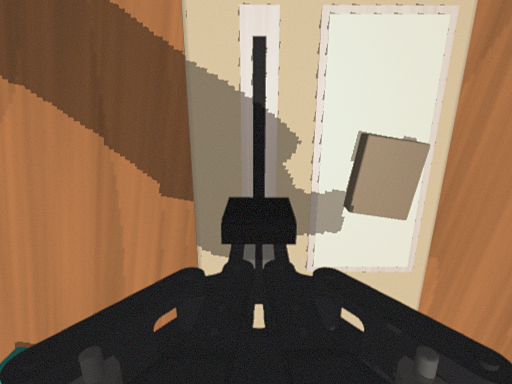

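```bash
cat > blade.py <<'E'
import pickle,sys
from h import *
for a in sys.argv[1:]:
    n,v,vs=a.split(','); s,w=pickle.load(open(n+'.pkl','rb')); 
    b=w2b(wz(s,w,258,float(v),94)); sl=w2b(wz(s,w,258.5,float(vs),50)) if float(vs)>0 else np.array([0,np.nan])
    t=w2b(s['eef_pos']); print(n,'near edge',b.round(1),'centre',round(b[1]+6,1),'slot far',sl.round(1),'edge-tcp',round(b[1]-t[1],1))
    print(w['image'][int(float(v))-12:int(float(v))+8,228].astype(int).sum(1))
E
python3 blade.py w1,151.5,12 w2,228,0 w3,244,36.5
```

```text
w1 near edge [-36.  -51.1] centre -45.1 slot far [-35.8  60.5] edge-tcp 37.2
[360 363 347 369 361 358 356 361 359 368 356 360 356 362 363 359 362 350
 360 364]
w2 near edge [-35.9 -50.3] centre -44.3 slot far [ 0. nan] edge-tcp 19.2
[ 31  60  86  51  84  77  80  67  37  61  31  97 279 363 353 354 348 357
 360 354]
w3 near edge [-36.6 -33.8] centre -27.8 slot far [-36.4  60.2] edge-tcp 11.8
[ 58  49 104  39  72  65  86  73  68  78  24  92 281 368 360 358 359 370
 360 373]
```

>>> apply_moves --pt "0 0 0.2 0 0" --pt "0 0 0.4 0 0" --pt "0 0 0.5 0 0" --pt "0 0 0.6 0 0" --pt "0 0 0.6 0 0"

```text
clock: 5.72
eef_pos: [524.8, -43.2, 68.3]
tool_rot: [-1.572, -0.0, 0.187]
force: [0.8, -2.3, 0.3]
width: 0.1
```

```bash
python3 look.py w4
```

```text
5.725 [524.83 -43.16  68.34] [-1.5715e+00 -4.0000e-04  1.8730e-01] F [ 0.76 -2.32  0.25] w 0.08 box [-35.89 -40.06]
Fbox y -2.4186440039418327
```

>>> apply_moves --pt "0 0 0.1 0 0" --pt "0 0 0.2 0 0"

```text
clock: 6.02
eef_pos: [524.1, -39.7, 68.3]
tool_rot: [-1.57, 0.0, 0.189]
force: [0.7, -1.0, 0.1]
width: 0.0
```

```bash
python3 look.py w5
```

```text
6.025 [524.14 -39.7   68.27] [-1.5698e+00  1.0000e-04  1.8860e-01] F [ 0.74 -0.99  0.11] w 0.04 box [-35.92 -36.53]
Fbox y -1.1140544441318305
```

View pics/w5.png

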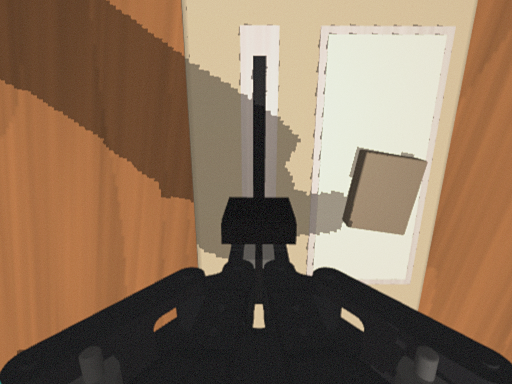

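>>> apply_moves --pt "0 0 0.1 0 0" --pt "0 0 0.1 0 0"

```text
clock: 6.32
eef_pos: [523.7, -38.9, 68.2]
tool_rot: [-1.57, 0.001, 0.189]
force: [-0.1, 0.2, -0.3]
width: -0.1
```

```bash
python3 look.py w6; python3 blade.py w5,244,56.5 w6,244,57
python3 - <<'E'
import pickle,numpy as np
for n in ('w3','w4','w5','w6'):
    s,w=pickle.load(open(n+'.pkl','rb')); c=w['image'][:,228].astype(int).sum(1); i=np.where((c[200:270]<150))[0]+200; print(n,i.min(),i.max(), c[240:248])
E
```

```text
6.325 [523.7  -38.9   68.18] [-1.570e+00  6.000e-04  1.887e-01] F [-0.08  0.24 -0.27] w -0.11 box [-36.2  -35.67]
Fbox y 0.24766115502339095
w5 near edge [-36.6 -24.8] centre -18.8 slot far [-36.5  59.9] edge-tcp 11.7
[ 99  70  46  85  81  63  97  89  69  70  94 120 285 373 361 358 352 359
 361 361]
w6 near edge [-36.9 -23.9] centre -17.9 slot far [-36.8  60.5] edge-tcp 11.8
[362 353 363 355 360 358 348 350 361 364 355 365 363 360 361 357 361 361
 366 369]
w3 200 269 [ 68  78  24  92 281 368 360 358]
w4 200 269 [106  43  56 102 282 372 373 360]
w5 200 269 [ 69  70  94 120 285 373 361 358]
w6 200 269 [361 364 355 365 363 360 361 357]
```

View pics/w6.png

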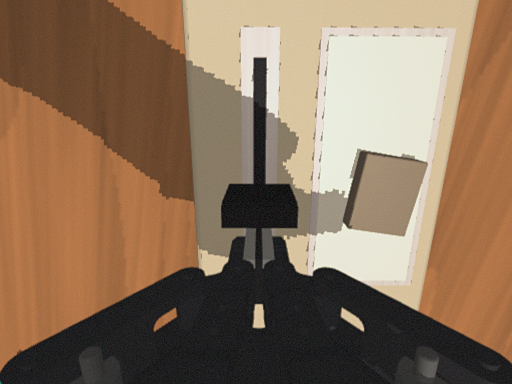

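>>> apply_moves --pt "0 0 0.4 0 0" --pt "0 0 0.7 0 0" --pt "0 0 0.9 0 0" --pt "0 0 1.1 0 0" --pt "0 0 1.3 0 0" --pt "0 0 1.4 0 0" --pt "0 0 1.5 0 0" --pt "0 0 1.5 0 0"

```text
clock: 7.38
eef_pos: [521.4, -26.0, 68.3]
tool_rot: [-1.572, -0.0, 0.187]
force: [0.3, -3.3, -0.8]
width: 0.0
```

```bash
python3 look.py w7;  python3 blade.py w7,244,0
```

```text
7.375 [521.41 -26.    68.3 ] [-1.5721e+00 -2.0000e-04  1.8680e-01] F [ 0.29 -3.34 -0.8 ] w 0.0 box [-36.04 -22.56]
Fbox y -3.335434326867113
w7 near edge [-36.7 -10.8] centre -4.8 slot far [ 0. nan] edge-tcp 11.8
[ 69  84  67 103  82  41  83  52  85  51  73  82 237 331 364 374 371 370
 360 365]
```

>>> apply_moves --pt "0 0 0.1 0 0" --pt "0 0 0.1 0 0"

```text
clock: 7.68
eef_pos: [520.9, -22.9, 68.3]
tool_rot: [-1.57, 0.0, 0.189]
force: [-0.2, -0.1, -0.0]
width: 0.1
```

```bash
python3 look.py w8;  python3 blade.py w8,244,0
```

```text
7.675 [520.89 -22.87  68.28] [-1.5696e+00  3.0000e-04  1.8880e-01] F [-0.23 -0.06 -0.03] w 0.06 box [-35.97 -19.39]
Fbox y -0.016112305606797418
w8 near edge [-36.6  -7.7] centre -1.7 slot far [ 0. nan] edge-tcp 11.7
[ 66  83  71  85  68  45  88  87  79  75  63 115 291 378 365 366 351 373
 365 366]
```

>>> apply_moves --pt "0 0 0.1 0 0" --pt "0 0 0.1 0 0"

```text
clock: 7.98
eef_pos: [520.7, -22.2, 68.3]
tool_rot: [-1.57, 0.0, 0.189]
force: [0.6, -0.2, 0.2]
width: 0.1
```

```bash
python3 look.py w9;  python3 blade.py w9,244,0
```

```text
7.975 [520.74 -22.2   68.29] [-1.5701e+00  2.0000e-04  1.8860e-01] F [ 0.58 -0.23  0.23] w 0.13 box [-35.98 -18.7 ]
Fbox y -0.3334108286468243
w9 near edge [-36.6  -7. ] centre -1.0 slot far [ 0. nan] edge-tcp 11.7
[ 84  59  56  80  71  49  59  86  20  82  57 126 299 376 362 366 364 364
 356 372]
```

>>> apply_moves --pt "0 0 0.1 0 0" --pt "0 0 0.1 0 0"

```text
clock: 8.28
eef_pos: [520.6, -21.6, 68.3]
tool_rot: [-1.571, 0.0, 0.188]
force: [0.4, 0.1, -0.4]
width: 0.1
```

```bash
python3 look.py w10;  python3 blade.py w10,244,0 w10,228,0
```

```text
8.275 [520.61 -21.63  68.27] [-1.5705e+00  1.0000e-04  1.8820e-01] F [ 0.38  0.11 -0.39] w 0.1 box [-36.01 -18.12]
Fbox y 0.034455999366826265
w10 near edge [-36.7  -6.4] centre -0.4 slot far [ 0. nan] edge-tcp 11.8
[ 88  70  88  38  53  93  67 104  63  60  73 231 341 368 369 369 359 368
 365 360]
w10 near edge [-36.7   1.5] centre 7.5 slot far [ 0. nan] edge-tcp 19.6
[68 46 66 66 89 40 65 85 70 74 46 59 69 77 78 83 88 70 88 38]
```

>>> apply_moves --pt "0 0 0.1 0 0" --pt "0 0 0.1 0 0"

```text
clock: 8.57
eef_pos: [520.5, -20.8, 68.3]
tool_rot: [-1.571, 0.0, 0.188]
force: [0.3, -0.2, -0.1]
width: 0.2
```

```bash
python3 look.py w11;  python3 blade.py w11,244,0 w11,228,0
```

```text
8.575 [520.46 -20.76  68.31] [-1.5707  0.      0.1881] F [ 0.25 -0.24 -0.07] w 0.16 box [-35.99 -17.24]
Fbox y -0.2790184217450879
w11 near edge [-36.7  -5.5] centre 0.5 slot far [ 0. nan] edge-tcp 11.7
[366 348 358 358 372 367 358 354 357 364 369 362 360 369 362 361 363 368
 379 367]
w11 near edge [-36.7   2.3] centre 8.3 slot far [ 0. nan] edge-tcp 19.6
[ 65  88  74  69  77  76  85  80  59  44  52  62 132 293 367 361 366 348
 358 358]
```

View pics/w11.png

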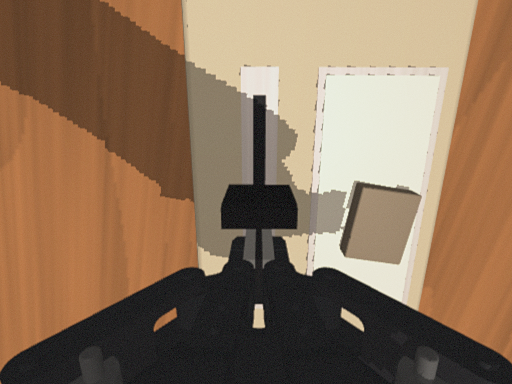

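>>> apply_moves --pt "0 0 0.4 0 0" --pt "0 0 0.7 0 0" --pt "0 0 0.9 0 0" --pt "0 0 1.1 0 0" --pt "0 0 1.3 0 0" --pt "0 0 1.4 0 0" --pt "0 0 1.5 0 0" --pt "0 0 1.5 0 0"

```text
clock: 9.62
eef_pos: [517.6, -5.7, 68.3]
tool_rot: [-1.57, 0.0, 0.188]
force: [0.5, -1.4, 0.5]
width: -0.2
```

```bash
python3 look.py w12;  python3 blade.py w12,244,0
```

```text
9.625 [517.6   -5.7   68.29] [-1.5702e+00  2.0000e-04  1.8830e-01] F [ 0.46 -1.37  0.46] w -0.17 box [-35.99  -1.91]
Fbox y -1.427472284095311
w12 near edge [-36.6   9.8] centre 15.8 slot far [ 0. nan] edge-tcp 11.7
[ 69  83  94  48  67  42 105  73  93  67  62  91 293 376 357 371 371 380
 369 376]
```

>>> apply_moves --pt "0 0 0.1 0 0" --pt "0 0 0.1 0 0"

```text
clock: 9.93
eef_pos: [517.3, -4.3, 68.3]
tool_rot: [-1.57, 0.0, 0.189]
force: [1.1, 0.4, -0.1]
width: 0.0
```

```bash
python3 look.py w13;  python3 blade.py w13,244,0
```

```text
9.925 [517.31  -4.27  68.27] [-1.5698e+00  3.0000e-04  1.8880e-01] F [ 1.09  0.44 -0.12] w 0.03 box [-36.01  -0.45]
Fbox y 0.22944323963214336
w13 near edge [-36.7  11.3] centre 17.3 slot far [ 0. nan] edge-tcp 11.7
[ 62  75  91  75  72  96  78  70  67  68  68 174 319 380 374 372 363 367
 370 366]
```

>>> apply_moves --pt "0 0 0.1 0 0" --pt "0 0 0.1 0 0"

```text
clock: 10.22
eef_pos: [517.3, -3.9, 68.3]
tool_rot: [-1.57, 0.0, 0.188]
force: [0.0, -0.2, 0.6]
width: 0.6
```

```bash
python3 look.py w14;  python3 blade.py w14,244,0 w14,228,0
```

```text
10.225 [517.27  -3.86  68.28] [-1.5705e+00  1.0000e-04  1.8830e-01] F [ 0.01 -0.17  0.56] w 0.61 box [-35.97  -0.04]
Fbox y -0.16523368467634672
w14 near edge [-36.6  11.7] centre 17.7 slot far [ 0. nan] edge-tcp 11.7
[ 67  59  76  99  63  59  69  86  50  68 104 300 385 375 368 371 370 376
 369 384]
w14 near edge [-36.6  19.6] centre 25.6 slot far [ 0. nan] edge-tcp 19.6
[81 69 97 78 44 61 63 74 63 71 57 91 75 69 64 92 67 59 76 99]
```

View pics/w14.png

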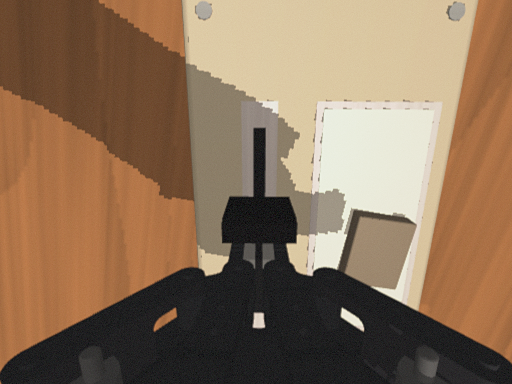

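>>> apply_moves --pt "0 0 0.1 0 0" --pt "0 0 0.1 0 0"

```text
clock: 10.52
eef_pos: [517.1, -3.1, 68.3]
tool_rot: [-1.571, 0.0, 0.188]
force: [-0.1, -0.3, 0.2]
width: -0.3
```

```bash
python3 look.py w15;  python3 blade.py w15,244,0 w15,228,0
```

```text
10.525 [517.1   -3.11  68.3 ] [-1.5707  0.      0.1881] F [-0.14 -0.34  0.18] w -0.26 box [-35.99   0.73]
Fbox y -0.3031695283550505
w15 near edge [-36.7  12.5] centre 18.5 slot far [ 0. nan] edge-tcp 11.7
[355 373 363 360 369 366 362 369 370 366 373 366 361 364 365 379 369 370
 373 379]
w15 near edge [-36.7  20.3] centre 26.3 slot far [ 0. nan] edge-tcp 19.6
[ 80  74  99  75  73  99  67  68  74  70  87  89 182 313 374 363 355 373
 363 360]
```

View pics/w15.png

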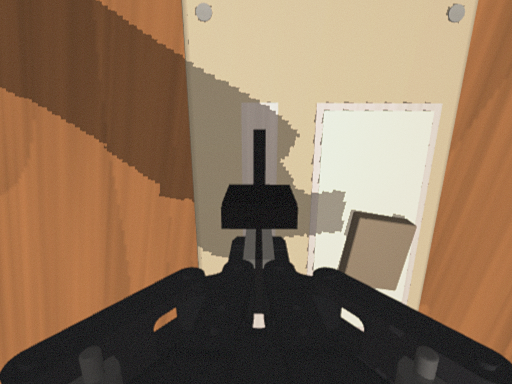

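>>> apply_moves --pt "0 0 -1 0 0" --pt "0 0 -2 0 0" --pt "0 0 -3 0 0" --pt "0 -3 -3 0 0" --pt "0 -7 -3 0 0" --pt "0 -9 -3 0 0" --pt "0 -9 -3 0 0" --pt "0 -9 -3 0 0"

```text
clock: 11.58
eef_pos: [522.2, -32.9, 157.6]
tool_rot: [-1.57, 0.001, 0.188]
force: [0.1, 1.1, -0.3]
width: 0.1
```

```bash
python3 look.py w16
python3 - <<'E'
from cell import ctrl
from h import *
s=ctrl.read_state()
p=ctrl.get_image('wrist'); print([(np.round(d['location'],1),w2b(d['location']).round(1),d['confidence']) for d in ctrl.mark_of(p,'lever_tip')])
print(row(s,(512,-319,160),.188))
E
```

```text
11.575 [522.17 -32.92 157.58] [-1.5704e+00  1.2000e-03  1.8760e-01] F [ 0.11  1.13 -0.25] w 0.08 box [-36.59 -29.5 ]
Fbox y 1.0894983687346673
[(array([512.7,  21.6,  74. ]), array([-35.7,  25.8]), 0.92)]
(array([ -6.32,  -0.27, -27.92]), -0.0)
```

View pics/w16.png

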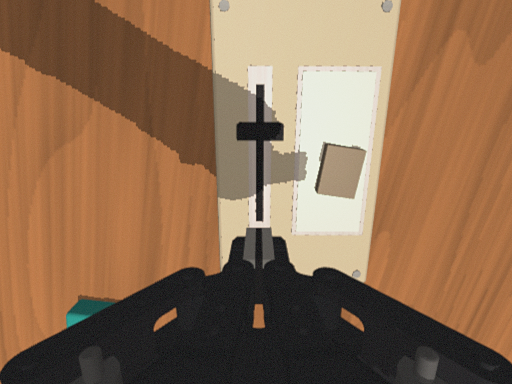

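>>> apply_moves --pt "-1.2 -0.3 -5.5 0 0" --pt "-2.5 -0.3 -11 0 0" --pt "-3.8 -0.3 -16.5 0 0" --pt "-5 -0.3 -22 0 0" --pt "-6.3 -0.3 -27.9 0 0" --pt "-6.3 -0.3 -27.9 0 0" --pt "-6.3 -0.3 -27.9 0 0"

```text
clock: 12.6
eef_pos: [512.4, -318.0, 160.2]
tool_rot: [-1.569, 0.001, 0.187]
force: [-0.6, 0.8, -0.1]
width: -0.4
```

```bash
python3 look.py w17
python3 - <<'E'
from cell import ctrl
from h import *
s=ctrl.read_state()
p=ctrl.get_image('wrist'); print([(np.round(d['location'],1),d['confidence']) for d in ctrl.mark_of(p,'lamp_top')])
E
```

```text
12.6 [ 512.4  -317.97  160.21] [-1.5688e+00  1.3000e-03  1.8730e-01] F [-0.61  0.81 -0.12] w -0.37 box [ -99.46 -307.71]
Fbox y 0.9092075478318752
[(array([ 369.4, -256.2,   60.5]), 0.91), (array([ 443.1, -407.9,   54. ]), 0.87), (array([ 502. , -277. ,   53.3]), 0.77)]
```

View pics/w17.png

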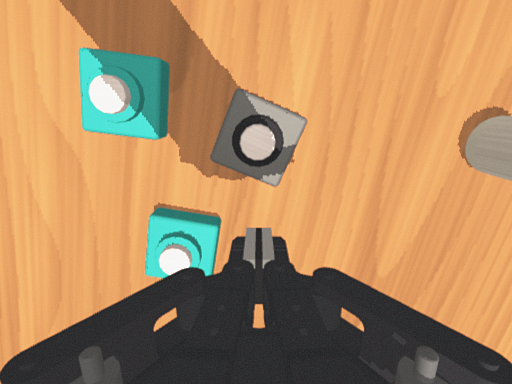

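Run:
```python
import pickle
from h import *
s,w=pickle.load(open('w17.pkl','rb'))
X=wz(s,w,257.5,141.5,52); print(X, row(s,(X[0],X[1],60),.188), w2b(X)-w2b(s['eef_pos']))
```

```text
[ 502.94729872 -276.13094583   52.        ] (array([-0.14, 10.03,  4.27]), -0.001) [-1.4705173 42.8704627]
```

>>> apply_moves --pt "-0.1 0 2.2 0 0" --pt "-0.1 0 4.2 0 0" --pt "-0.1 5 4.2 0 0" --pt "-0.1 8.5 4.2 0 0" --pt "-0.1 10 4.2 0 0" --pt "-0.1 10.4 4.2 0 0" --pt "-0.1 10.4 4.2 0 0"

```text
clock: 13.62
eef_pos: [504.8, -277.7, 58.1]
tool_rot: [-1.572, -0.001, 0.188]
force: [-0.0, -0.6, 0.3]
width: 0.0
```

```bash
python3 look.py w18
python3 - <<'E'
from cell import ctrl
import cv2
p=ctrl.get_image('scene'); cv2.imwrite('pics/s2.png',cv2.resize(p['image'][90:240,180:340],None,fx=4,fy=4)[:,:,::-1])
E
```

```text
13.625 [ 504.81 -277.71   58.13] [-1.5717e+00 -1.1000e-03  1.8810e-01] F [-0.03 -0.59  0.3 ] w 0.01 box [ -99.39 -266.73]
Fbox y -0.5767288694033147
```

View pics/w18.png

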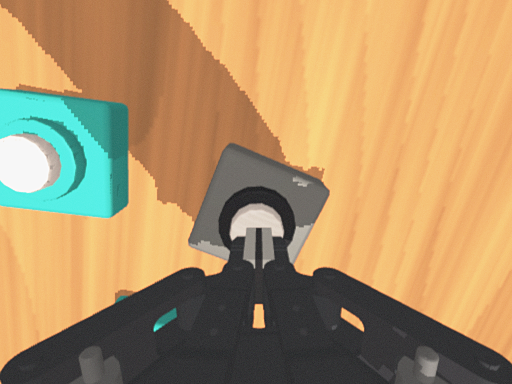

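View pics/s2.png

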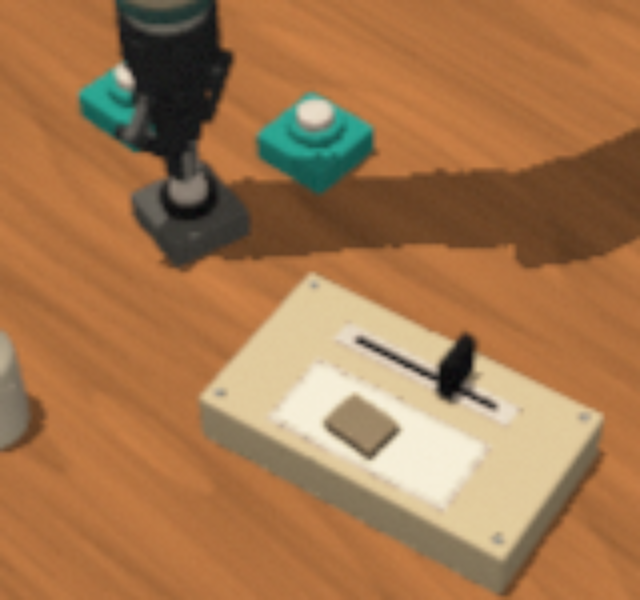

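Run:
```python
import pickle
from h import *
s,w=pickle.load(open('w18.pkl','rb')); t=w2b(s['eef_pos'])
for u,v in ((257,203),(231,228),(284,228)): print((w2b(wz(s,w,u,v,52))-t).round(1))
print((w2b((502.95,-276.1))-t).round(1), w['cy'])
```

```text
[-1.3 20.5]
[-16.    5.5]
[14.   5.6]
[-1.5  1.9] 190.99231920455594
```

>>> apply_moves --pt "-0.1 0 0.3 0 0" --pt "-0.1 0.4 0.3 0 0" --pt "-0.1 0.8 0.3 0 0" --pt "-0.1 1.1 0.3 0 0" --pt "-0.1 1.25 0.3 0 0" --pt "-0.1 1.25 0.3 0 0" --pt "-0.1 1.25 0.3 0 0"

```text
clock: 14.6
eef_pos: [502.9, -274.7, 46.0]
tool_rot: [-1.571, -0.001, 0.188]
force: [-2.6, 2.2, 13.3]
width: -0.1
```

```bash
python3 look.py w19
```

```text
14.6 [ 502.9  -274.65   45.97] [-1.5706e+00 -9.0000e-04  1.8790e-01] F [-2.61  2.18 13.27] w -0.15 box [-100.7  -263.38]
Fbox y 2.624278590447132
```

View pics/w19.png

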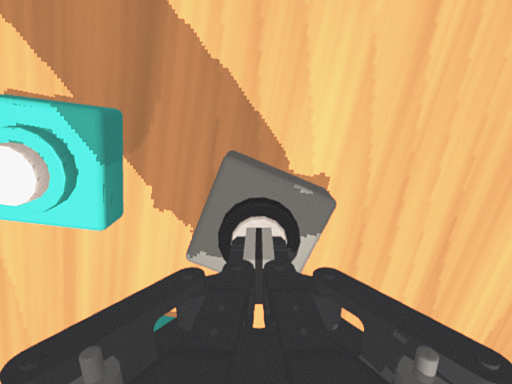

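>>> apply_moves --pt "0 0.05 0 0 0" --pt "0 0.05 0 0 0"

```text
clock: 14.9
eef_pos: [502.9, -274.6, 45.9]
tool_rot: [-1.571, -0.001, 0.188]
force: [-2.5, 2.5, 16.7]
width: 0.1
```

>>> apply_moves --pt "0 -0.6 0 0 0" --pt "0 -2 0 0 0" --pt "0 -6 0 0 0" --pt "0 -11 0 0 0" --pt "0 -11 -4.5 0 0" --pt "0 -11 -4.5 0 0" --pt "0 -11 -4.5 0 0"

```text
clock: 15.78
eef_pos: [510.4, -318.4, 153.9]
tool_rot: [-1.569, 0.001, 0.188]
force: [0.3, 0.1, 0.5]
width: -0.1
```

```bash
python3 look.py w20
python3 - <<'E'
from cell import ctrl
from h import *
w=ctrl.get_image('wrist'); print([(np.round(d['location'],1),d['confidence']) for d in ctrl.mark_of(w,'lamp_top')])
for n in ('top','scene'):
    p=ctrl.get_image(n)
    for q in ('lever_tip','jar','chip','rock','flask','lamp_top'): print(n,q,[(np.round(d['location']),w2b(d['location']).round(1),round(d['confidence'],2)) for d in ctrl.mark_of(p,q)])
cv2.imwrite('pics/s3.png',p['image'][:,:,::-1])
E
```

```text
15.775 [ 510.38 -318.38  153.94] [-1.5694e+00  1.0000e-03  1.8750e-01] F [0.31 0.14 0.5 ] w -0.11 box [-101.52 -307.73]
Fbox y 0.07769973943679623
[(array([ 445.9, -406.9,   49.8]), 0.78), (array([ 369.6, -253.6,   57.5]), 0.71), (array([ 502.6, -276.2,   53.2]), 0.66)]
top lever_tip [(array([511.,  22.,  77.]), array([-37.3,  26.5]), 0.59)]
top jar [(array([455., 293.,   0.]), array([-41.5, 303.4]), 0.55)]
top chip [(array([586.,  -1.,  49.]), array([ 32.5, -10.1]), 0.54)]
top rock [(array([749., 245.,   5.]), array([237.7, 200.9]), 0.64)]
top flask [(array([ 746., -241.,    4.]), array([ 144.5, -275.8]), 0.81)]
top lamp_top [(array([ 502., -276.,   52.]), array([-102.4, -264.9]), 0.61), (array([ 442., -408.,   50.]), array([-185. , -383.1]), 0.47), (array([ 374., -262.,   55.]), array([-225.2, -226.3]), 0.46)]
scene lever_tip [(array([508.,  20.,  74.]), array([-41. ,  25.4]), 0.44)]
scene jar [(array([458., 295.,   2.]), array([-38.8, 305. ]), 0.79)]
scene chip [(array([589.,   1.,  49.]), array([34.9, -9. ]), 0.63)]
scene rock [(array([754., 244.,   5.]), array([242.5, 198.8]), 0.61)]
scene flask [(array([ 748., -238.,    1.]), array([ 147.1, -273.1]), 0.74)]
scene lamp_top [(array([ 442., -403.,   49.]), array([-184.5, -378. ]), 0.53), (array([ 505., -279.,   52.]), array([ -99.8, -267.6]), 0.38), (array([589.,  -1.,  50.]), array([ 34.8, -10.4]), 0.22)]
```

View pics/w20.png

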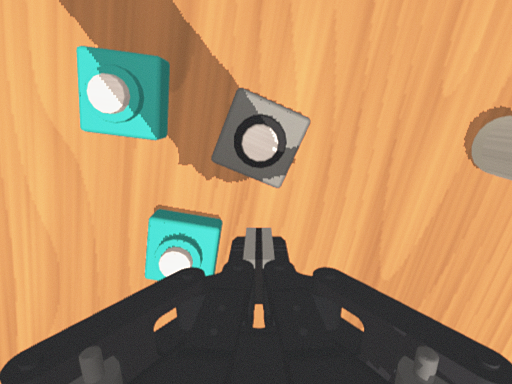

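View pics/s3.png

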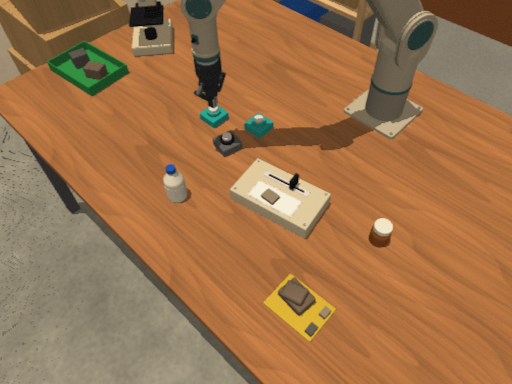

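The lever sits at about 75 mm of travel, the lamp button is up again, and the loose things are where they were. I'm handing it in.

```bash
python3 -c "
from cell import ctrl
print(ctrl.finish_job())"
```

```text
the job is handed in; nothing more can be done
None
```

I pushed the lever with the shut fingertips through three clicks, took the hand off it, then pressed the grey pod's lamp button and let it come up. The job was handed in at about 16 s of the 64 s; `finish_job` gives no verdict.

- **Lever:** each of the three clicks showed in the wrist picture as the blade jumping 7–8 mm ahead of the fingers. The blade's last reading was +25 to +26 mm along the box. With a start at about −45 mm and ridge crossings that fit the given ones, that is about 75 mm of travel, in the third notch. The networks read the tip 2 mm and 6 mm to the side of the slot in the last two pictures. Along the slot they agreed within about 1 mm.
- **Lamp:** the fingers went down to 45.9 mm with 13–17 N pushing back, which is about 6 mm of travel and against the stop. I could not read the joint itself. After I lifted off, the force was about zero and the button face was back at 52–53 mm.
- **Other things:** jar, chip, rock and bottle read within about 5 mm of their first positions, about as close as the networks can tell. The hand was clear of everything at the end.

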